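# Slip the idler sprocket into its chain guide

## Robot

A 6-joint arm with a two-finger parallel gripper is mounted at the origin on the work surface. World frame = base frame: x ahead of the robot, y to its left, z up, the work surface at z = 0. Lengths are in m, angles in rad, forces in N, time in s.
With the tool pointing down it reaches from about 0.25 to 0.8 m from the base axis. Payload 3.9 kg.
Tool frame: the origin (TCP) lies at the centre of the arm's flange, where the gripper is bolted on; the fingertips stand 173 mm ahead of it and the grasp point (between the pads) lies 155 mm ahead of it; z points along the fingers, x is the direction in which the jaws open and shut, and the axes are right-handed (so a half turn about z gives the same grasp; the last joint's range is limited). The gripper opens to 85 mm and grips with 20 to 120 N. Pads are 22 mm wide; open, the fingers measure 114 mm over their backs; the gripper's body (76 mm by 85 mm) begins 54 mm behind the grasp point. The pads swing forward as they close: fully open they stand 13 mm farther back than shut.
Start: joints at [-1.314, 0.26, -0.138, 1.173, 0, 1.571], TCP at [0.133, -0.508, 0.405] pointing down, gripper open.
Joint ranges: [-2.78, 2.78], [-0.83, 1.72], [-1.28, 1.37], [-1.9, 2.12], [-1.57, 1.48], [-3.14, 3.14]. Speed limits (rad/s): [2.57, 2.57, 3.14, 3.14, 3.14, 3.14].

## Interface

Orientations are given as [roll, pitch, yaw] about the fixed x, y, z axes, in that order (R = Rz(yaw) Ry(pitch) Rx(roll)).
In Python, from bench import manip gives the robot as it stands.
- The arm moves only by the tool apply_moves, never from a script. Its argument "increments" is a list of rows, each a list of 3 entries, a list of its own where there are three numbers: the shift along the tool's x, y, z in cm, then the turn about the tool's z in rad, then the closure, from -1 (fully open) to 1 (shut). A call has 1 to 5 rows; each row is the pose to reach, as a shift and turn from the pose commanded when the call began, along the tool's axes at that moment; what a row does not reach only later rows make up. A row lasts 1/10 s, in which the tool goes at most 50 mm and 8.59 degrees, less where a joint would pass 70% of its speed; a pose out of reach is approached as far as the arm can. A call with a gripper value outside its range is refused whole. The fingers move at their own pace and stop on an object; "force" is the grip in N (left out, the last holds). Time passes only in rows, so rows that repeat a pose let the fingers close. It gives the time, the measured TCP pose, the force and the opening at its end, in the units of the state.
- manip.state(): the state, without advancing time (a new reading comes with each control period).
- manip.grab_frame(name): name is "scene" or "top"; returns a dict with "img" (480x640x3 uint8, red, green, blue), "fovy" (degrees; the focal length in pixels is half the picture's height over the tangent of half this angle, whatever the lens; pixels are square), "cx", "cy" (the principal point, pixels), "eye" and "attitude" of the camera in the world. Camera axes: x right, y up, looking along -z (the intrinsics and any distortion apply to the point x, -y, -z); pixel columns grow to the right and rows downward; lengths in m; the calibration is good to about 2 mm. A picture is of the moment at which its call begins. There is no depth.
- manip.finish_job(): hands the job in, once; it reports no verdict.
Trained networks look in the newest picture that a camera, given by its name, has taken for a name from the list of things; names that differ only in an ending like _2 or _b are one class to them, and where a whole thing is asked for, a point or a joint stands for the part that bears it (a point fixed in the world has none). Each returns a list of dicts, best first, with "confidence" (0 to 1); they miss things now and then, are a little off and sometimes report something else, mostly with a low value. They report only what shows in the picture. A call takes as long as a camera call. They do not tell look-alikes from the thing itself.
- manip.look_for(camera, thing): "box" ([left, top, right, bottom] in pixels, round what is visible of it).
- manip.mark_of(camera, thing): "at" ([column, row] in pixels: a listed point, or the origin of a listed thing).
The state is a dict: "t": time; "qpos": joint angles; "joint_vel": joint speeds; "tau": joint torques, N m; "ee_pos": TCP position; "eef_rot": TCP orientation; "contact_force": force on the tool from outside, world axes, zero at the start; "torque": the same for the moment, N m; "grip_width": finger opening in m.
Only numpy, scipy, OpenCV 4.12 (cv2) and the standard library are available. Lean on these libraries where they do the work, as an engineer would, in place of code of your own. Each camera call takes 0.05 s, during which the arm holds its last target. There are 200 camera calls.

## Task

Put the idler sprocket, the toothed disc standing on the counter with a long axle rising from it, into the steel chain-guide bracket: tip it edge-first over the sill and under the roof, right it inside with its axle standing up through the roof's slot, and slide it fully home until the spring catch has snapped shut behind the axle. Leave it released, standing flat on the bracket's floor, and leave the crank arm, the plain cog and the tire lever where they lie.

Things in the scene. Friction and masses are not known exactly. Their poses are not given: they have to be found in the camera images.
- sprocket_center (a point): Blackened steel idler sprocket, 0.32 kg: toothed disc 64 mm across and 8 thick, lying flat at first, with a round axle 14 mm thick rising from its middle to 110 mm above its underside. This point: on the axis, 55 mm above the underside; z points up the axle. Grip the axle's upper 50 mm, so that the fingers stay above the bracket's roof and catch.
- bracket: Chain-guide bracket bolted down (dark base, steel roof), 130 x 88 mm, 32 high (42 with the catch). Origin: centre of its underside; z up; x points out of its mouth, facing away from the robot within 0.5 rad: the sprocket enters along -x. In mm in this frame: floor at z 6; inside from x -57 (back wall) to 57 (sill), y -38 to 38. The next three points have its axes.
- sill_top (a point): Middle of the inner top edge of the sill across the bracket's mouth: bracket x 57, z 26 mm; the sill is 4 mm thick. A level disc cannot pass between sill and roof: tip its leading edge down, the axle's top leaning towards -x, by 14 to 20 degrees (19 leaves 2.5 mm above and below); level it once its trailing edge is past the sill, moving a few mm further in.
- roof_edge (a point): Middle of the lower front edge of the bracket's roof: bracket x 23, z 28 mm. The roof is 4 mm thick (z 28 to 32) and runs back from here; between it and the sill the top is open. Its slot runs along x, centred on y 0, 20 mm wide, open here with a flare to 32 mm over the first 8 mm.
- slot_home (a point): Where the sprocket's axis stands when home, on the bracket's floor: bracket x -21, y 0, z 6 mm. The axle then touches the slot's end (x -28).
- catch (a joint): Hinged spring catch on the roof (z 33 to 42 mm): a steel bar pivoted beside the slot at bracket x 17, y 16 mm, slanting inwards across the slot to its tip at x -10, y 1. Value in rad: 0 shut, grows as it swings to +y, at most 0.6. An axle slid inwards wedges it about 0.25 rad aside (5 to 15 N along the slot); its spring shuts it behind the axle once that is about home.
- crank_center (a point): Bystander: worn aluminium crank arm lying flat, about 195 mm long along its x, 34 mm wide, 18 mm high. Point: its middle, 8 mm up. Leave alone.
- cog_center (a point): Bystander: plain blackened steel freewheel cog lying flat, a ring 83 mm in diameter and 10 mm thick with an open middle and no axle. Point: its centre, 5 mm up. Leave alone.
- lever_center (a point): Bystander: plastic tire lever lying flat, about 120 mm long along its x, 16 mm wide, 6 mm thick. Point: its middle, 3 mm up. Leave alone.
Mind the look-alikes: they are no part of the job. What is shaped like the bracket but green or yellow is not meant. What is shaped like the part that bears sprocket_center but turquoise is not meant.

How it is judged:
By the outcome, as a careful person would: the job done as asked, in the order asked, and still so for the second after the job is handed in, with the robot touching nothing.
It also fails if it takes over 43 s, if anything falls off the work surface, if the arm or the gripper's body presses on something with over 40 N, if the wrist force passes 120 N, or if a joint passes its speed limit or range.

## Working session

There is one attempt and no reset: what is moved stays moved. The work goes in short steps, Python scripts to look and compute and a tool call to move; the robot and the scene stay as the last step left them, time stands still between calls to the robot, and variables do not carry over. Pictures are saved under pics/ and viewed, about 8 in all and at most 12, crops included, and the job is handed in when it is done.

Besides the shell and the picture viewer there is one more tool, called after "Request:" by a JSON object that holds its "name" and its "arguments". apply_moves: Moves the arm, as the interface text tells. Its arguments: {"type":"object","properties":{"increments":{"type":"array","items":{"type":"array"}},"force":{"type":"number"}},"required":["increments"]}

```bash
ls; mkdir -p pics
cat > h.py <<'E'
import numpy as np, cv2
from bench import manip
from scipy.spatial.transform import Rotation as R
def att(f):
    a=np.array(f["attitude"],float)
    if a.shape==(3,3): return a
    if a.size==3: return R.from_euler('xyz',a).as_matrix()
    return None
E
python3 - <<'E'
from h import *
for c in("scene","top"):
    f=manip.grab_frame(c)
    cv2.imwrite(f"pics/{c}0.png",f["img"][:,:,::-1])
    print({k:v for k,v in f.items() if k!="img"})
    for n in("sprocket_center","bracket","sill_top","roof_edge","slot_home","crank_center","cog_center","lever_center","catch"):
        print(n,[(np.round(d["at"],1).tolist(),round(d["confidence"],2)) for d in manip.mark_of(c,n)])
    for n in("sprocket_center","bracket"):
        print(n,[(np.round(d["box"],1).tolist(),round(d["confidence"],2)) for d in manip.look_for(c,n)])
print(manip.state())
E
```

```text
pics
{'fovy': 51.01159803980388, 'cx': 319.99434116817065, 'cy': 231.55829273528934, 'eye': array([1.02636338, 0.43588409, 0.85887541]), 'attitude': array([0.73001446, 0.00237454, 2.2989387 ])}
sprocket_center [([253.0, 175.9], 0.96), ([231.3, 150.2], 0.64), ([375.2, 378.3], 0.37)]
bracket [([320.8, 187.3], 0.91), ([389.0, 284.2], 0.75), ([312.5, 252.1], 0.56)]
sill_top [([303.5, 260.6], 0.87), ([387.6, 302.6], 0.76), ([309.2, 194.1], 0.68)]
roof_edge [([309.8, 252.2], 0.87), ([388.4, 285.3], 0.86)]
slot_home [([326.4, 181.5], 0.85), ([390.7, 275.5], 0.77), ([321.4, 243.2], 0.68)]
crank_center [([376.5, 377.3], 0.92)]
cog_center [([455.8, 321.2], 0.67)]
lever_center [([215.0, 256.5], 0.77)]Traceback (most recent call last):
  File "<stdin>", line 7, in <module>
ValueError: it knows: bracket, cog_center, crank_center, lever_center, roof_edge, sill_top, slot_home, sprocket_center
```

Run:
```python
from h import *
for c in("top",):
    f=manip.grab_frame(c)
    cv2.imwrite(f"pics/{c}0.png",f["img"][:,:,::-1])
    print({k:v for k,v in f.items() if k!="img"})
    for n in("sprocket_center","bracket","sill_top","roof_edge","slot_home","crank_center","cog_center","lever_center"):
        print(n,[(np.round(d["at"],1).tolist(),round(d["confidence"],2)) for d in manip.mark_of(c,n)])
    for n in("sprocket_center","bracket"):
        print(n,[(np.round(d["box"],1).tolist(),round(d["confidence"],2)) for d in manip.look_for(c,n)])
print(manip.state())
```

```text
{'fovy': 51.742732086813525, 'cx': 316.89600972839924, 'cy': 246.21144678354327, 'eye': array([ 0.29501987, -0.03865026,  1.02203779]), 'attitude': array([ 0.20824817, -0.00359633, -1.59828489])}
sprocket_center [([430.9, 252.5], 0.81), ([482.9, 268.6], 0.59)]
bracket [([318.1, 246.9], 0.88), ([232.9, 264.2], 0.77), ([378.8, 323.0], 0.57)]
sill_top [([374.7, 292.0], 0.82), ([217.1, 237.2], 0.76), ([308.8, 216.2], 0.73)]
roof_edge [([221.0, 254.5], 0.89), ([377.6, 309.1], 0.74), ([309.5, 235.4], 0.71)]
slot_home [([320.7, 251.6], 0.79), ([236.9, 270.6], 0.62), ([377.7, 329.7], 0.62)]
crank_center [([183.6, 178.2], 0.86)]
cog_center [([159.4, 271.9], 0.92)]
lever_center [([381.9, 173.2], 0.95)]
sprocket_center [([410.2, 249.1, 439.0, 276.1], 0.9), ([460.5, 259.9, 497.3, 284.8], 0.66)]
bracket [([354.2, 293.6, 406.0, 354.9], 0.75), ([288.9, 210.1, 344.7, 284.0], 0.64), ([198.2, 228.7, 264.8, 301.2], 0.59)]
{'t': 1.0, 'qpos': array([-1.31403518e+00,  2.59961295e-01, -1.38113420e-01,  1.17267237e+00,
        2.41625676e-05,  1.57081754e+00]), 'joint_vel': array([ 0.00084749, -0.00107575,  0.0004137 , -0.00058807,  0.00194064,
        0.0005505 ]), 'tau': array([-4.65322664e-04, -4.05620956e+01,  2.54240012e+01,  9.57004231e-04,
       -6.63264541e-05, -1.56071156e-06]), 'ee_pos': array([ 0.13332338, -0.5077754 ,  0.40471954]), 'eef_rot': array([-3.14156849e+00, -4.92373471e-05, -1.31405639e+00]), 'contact_force': array([-0.81177107,  0.14038938,  0.11938019]), 'torque': array([0.00205166, 0.00983713, 0.06033538]), 'grip_width': 0.08563748987582802}
```

View pics/scene0.png

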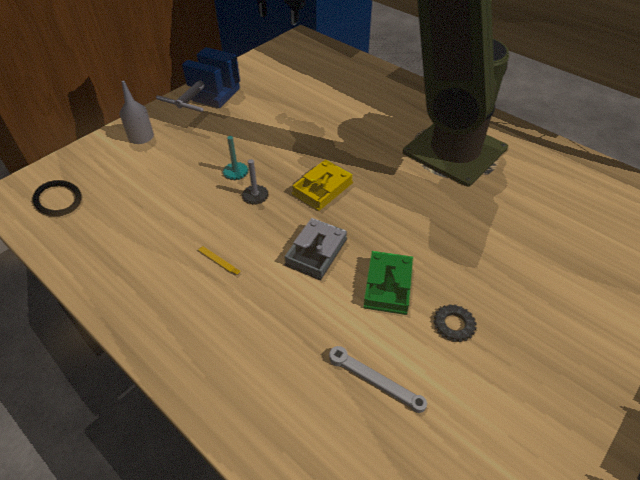

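View pics/top0.png

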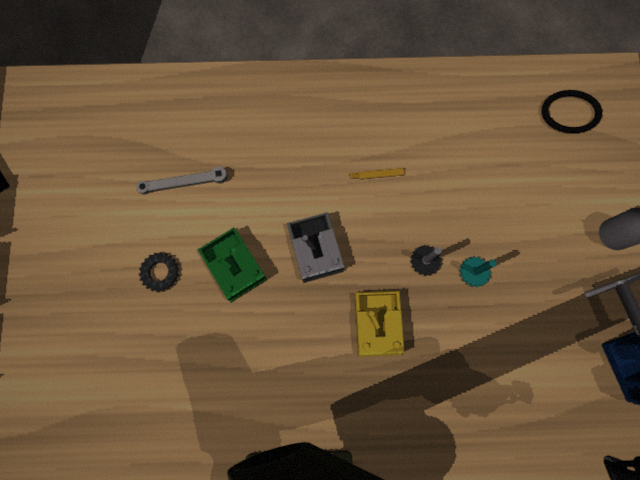

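The picture shows three bracket shapes: steel at scene (317,247) / top (316,247), green at scene (389,281) and yellow at scene (322,184). It shows two axled discs: blackened at scene (254,182) / top (428,260), and turquoise at scene (235,160) / top (477,270). The plain cog and the black ring have no axle. I choose the steel bracket and the blackened disc. Next I fit their poses and check them in crops.

```bash
cat >> h.py <<'E'
from scipy.optimize import least_squares
def cam(f):
    return dict(f=240/np.tan(np.radians(f["fovy"])/2),c=np.array([f["cx"],f["cy"]]),e=np.array(f["eye"]),A=att(f))
def proj(k,P):
    p=(np.atleast_2d(P)-k["e"])@k["A"]
    return k["c"]+k["f"]*np.c_[p[:,0],-p[:,1]]/-p[:,2:3]
def bpts(b,P):  # bracket mm -> world
    c,s=np.cos(b[2]),np.sin(b[2]); P=np.atleast_2d(P)/1e3
    return np.c_[b[0]+c*P[:,0]-s*P[:,1], b[1]+s*P[:,0]+c*P[:,1], P[:,2]]
def near(cn,n,uv,r=25):
    L=[d for d in manip.mark_of(cn,n) if np.hypot(*(np.array(d["at"])-uv))<r]
    return np.array(L[0]["at"]) if L else None
def crop(img,uv,w,fn,s=5):
    u,v=map(int,uv); cv2.imwrite(fn,cv2.resize(img[v-w:v+w,u-w:u+w,::-1],None,fx=s,fy=s,interpolation=cv2.INTER_CUBIC))
E
python3 - <<'E'
from h import *
BP={"bracket":(0,0,0),"sill_top":(57,0,26),"roof_edge":(23,0,28),"slot_home":(-21,0,6)}
obs=[];so=[];K={};F={}
for c,b,s in(("scene",(317,247),(253,176)),("top",(316,247),(430.9,252.5))):
    f=F[c]=manip.grab_frame(c);K[c]=cam(f)
    for n,p in BP.items():
        a=near(c,n,b)
        if a is not None: obs.append((c,n,p,a))
    a=near(c,"sprocket_center",s); so.append((c,a))
fun=lambda b:np.concatenate([(proj(K[c],bpts(b,p))[0]-a) for c,n,p,a in obs])
r=least_squares(fun,[.45,0,0],loss="soft_l1"); b=r.x
print("bracket",b); 
for o,e in zip(obs,fun(b).reshape(-1,2)): print(o[:2],e.round(1))
g=lambda q:np.concatenate([proj(K[c],q)[0]-a for c,a in so if a is not None])
q=least_squares(g,[.45,-.2,.055]); print("sprocket",q.x,g(q.x).round(1))
np.savez("m.npz",b=b,q=q.x)
# overlays
tiles=[]
bx=[[-57,-38,32],[-57,38,32],[57,38,32],[57,-38,32]]
fl=[[-65,-44,0],[-65,44,0],[65,44,0],[65,-44,0]]
sl=[[23,-10,32],[-28,-10,32],[-28,10,32],[23,10,32]]
for c in K:
  for pts,ctr in (([fl,sl],bpts(b,[0,0,15])[0]),(None,q.x)):
    u,v=proj(K[c],ctr)[0].astype(int); w=48
    im=cv2.resize(F[c]["img"][v-w:v+w,u-w:u+w,::-1],(384,384) if 0 else (300,300),interpolation=cv2.INTER_CUBIC)
    s=300/(2*w)
    P=[bpts(b,x) for x in pts] if pts else []
    if not pts:
        t=np.linspace(0,2*np.pi,40)
        P=[np.c_[q.x[0]+.032*np.cos(t),q.x[1]+.032*np.sin(t),0*t],np.array([[q.x[0],q.x[1],0],[q.x[0],q.x[1],.11]])]
    for x in P:
        cv2.polylines(im,[((proj(K[c],x)-[u-w,v-w]+.5)*s).astype(int)],True,(0,0,255),1)
    tiles.append(im)
cv2.imwrite("pics/ov.png",np.vstack([np.hstack(tiles[:2]),np.hstack(tiles[2:])]))
E
```

```text
bracket [ 0.50618313 -0.04773841  0.20102766]
('scene', 'bracket') [ 1.1 -0.2]
('scene', 'sill_top') [-0.7  1.7]
('scene', 'roof_edge') [-2.4 -2.3]
('scene', 'slot_home') [0.2 0.1]
('top', 'bracket') [-1.9 -0. ]
('top', 'roof_edge') [-0.7  0.9]
('top', 'slot_home') [ 3.3 -0.3]
sprocket [ 0.46745613 -0.27078289  0.0675938 ] [-0.4 -0.1 -0.3  0.2]
```

View pics/ov.png

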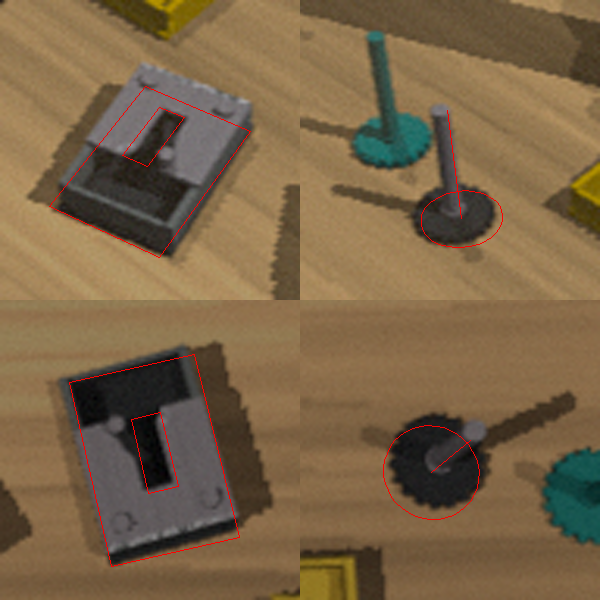

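The overlay shows the grey bracket with its catch and the black axled disc, so the choice is right. The slot outlines match well. The disc fit is a few mm off, so I refit both using silhouettes.

Run:
```python
from h import *
m=np.load("m.npz");b0,q0=m["b"],m["q"]
F={c:manip.grab_frame(c) for c in("scene","top")};K={c:cam(f) for c,f in F.items()}
# sprocket: eye-read tile points of last overlay -> pixels
obs=[]
for c,at,d in(("scene",(140,110),(155,213)),("top",(174,132),(137,160))):
    o=proj(K[c],q0)[0].astype(int)-48
    obs+=[(c,.110,o+np.array(at)/3.125-.5),(c,.005,o+np.array(d)/3.125-.5)]
g=lambda p:np.concatenate([proj(K[c],[p[0],p[1],z])[0]-a for c,z,a in obs])
r=least_squares(g,q0[:2]);print("sprocket",r.x,g(r.x).round(1));q=np.r_[r.x,.055]
# bracket: slot dark region etc. eye-read slot end/corners
bo=[]
for c,L in(("scene",[((160,256),(65,44,0)),((58,208),(65,-44,0)),((160,108),(-28,-10,32)),((186,117),(-28,10,32)),((140,66),(-65,-44,32)),((252,102),(-65,44,32))]),
           ("top",[((148,192),(-28,10,32)),((178,187),(-28,-10,32)),((132,116),(15,10,32)),((110,252),(-65,44,32)),((238,217),(-65,-44,32))])):
    o=proj(K[c],bpts(b0,[0,0,15])[0])[0].astype(int)-48
    bo+=[(c,p,o+np.array(t)/3.125-.5) for t,p in L]
fun=lambda b:np.concatenate([proj(K[c],bpts(b,p))[0]-a for c,p,a in bo])
r=least_squares(fun,b0,loss="soft_l1");b=r.x;print("bracket",b)
for o,e in zip(bo,fun(b).reshape(-1,2)):print(o[:2],e.round(1))
np.savez("m.npz",b=b,q=q)
T=[]
for c in K:
    u,v=proj(K[c],bpts(b,[0,0,15])[0])[0].astype(int);w=40;s=5
    im=cv2.resize(F[c]["img"][v-w:v+w,u-w:u+w,::-1],None,fx=s,fy=s,interpolation=cv2.INTER_CUBIC)
    for x,col in(([[-65,-44,32],[-65,44,32],[65,44,32],[65,-44,32]],(0,255,255)),([[-65,-44,0],[-65,44,0],[65,44,0],[65,-44,0]],(0,0,255)),([[23,-10,32],[-28,-10,32],[-28,10,32],[23,10,32]],(0,255,0)),([[57,-38,26],[57,38,26]],(255,0,255))):
        cv2.polylines(im,[((proj(K[c],bpts(b,x))-[u-w,v-w]+.5)*s).astype(int)],True,col,1)
    T.append(im)
cv2.imwrite("pics/ov2.png",np.hstack(T))
S=manip.state();yaw=S["eef_rot"][2]
d=np.r_[q[:2]-S["ee_pos"][:2],0]
Rm=R.from_euler('xyz',S["eef_rot"]).as_matrix()
print(S["t"],"tool shift cm to sprocket",(Rm.T@d*100).round(2),"want tool yaw (jaw along bracket y)",b[2]-np.pi/2-yaw)
```

```text
sprocket [ 0.4727251  -0.27383067] [-0.2  0.7 -0.4  0.9  0.3  0.  -0.   1. ]
bracket [ 0.50793786 -0.04636615  0.21895437]
('scene', (65, 44, 0)) [0.4 1.3]
('scene', (65, -44, 0)) [-2.4  0.6]
('scene', (-28, -10, 32)) [-0.4  0.5]
('scene', (-28, 10, 32)) [-0.7  0.9]
('scene', (-65, -44, 32)) [ 1.  -2.2]
('scene', (-65, 44, 32)) [-0.3  0.3]
('top', (-28, 10, 32)) [-0.2 -0.3]
('top', (-28, -10, 32)) [-0.3 -1.1]
('top', (15, 10, 32)) [-0.2  4. ]
('top', (-65, 44, 32)) [0. 2.]
('top', (-65, -44, 32)) [1.3 2.7]
1.7 tool shift cm to sprocket [-14.01 -38.77   0.  ] want tool yaw (jaw along bracket y) -0.03782095900260818
```

View pics/ov2.png

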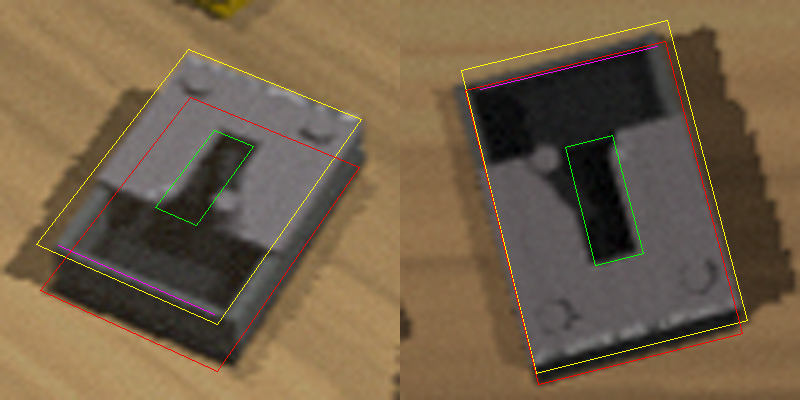

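The overlay shows the front roof edge and slot at top-crop (590,140) within about 3 mm of the model; the outer rim is roughly right. That is good enough to start, so I move to the sprocket and refine the bracket later.

Request:
{"name": "apply_moves", "arguments": {"increments": [[[-1.6,-4.5,0],0.01,0],[[-3.3,-9,0],0.02,0],[[-5,-13.8,0],0.03,0],[[-6.7,-18.5,0],0.04,0],[[-8.3,-23,0],0.04,0]], "force": 25}}

```text
t: 2.2
ee_pos: [0.3361, -0.3678, 0.4049]
eef_rot: [-3.141, -0.001, -1.354]
contact_force: [1.2, -1.1, 0.2]
grip_width: 0.0427
```

```bash
cat >> h.py <<'E'
def shift(xyz):
    S=manip.state();Rm=R.from_euler('xyz',S["eef_rot"]).as_matrix()
    return (Rm.T@(np.array(xyz)-S["ee_pos"])*100).round(2)
E
python3 - <<'E'
from h import *
q=np.load("m.npz")["q"];S=manip.state();print(S["t"],S["ee_pos"],S["eef_rot"],S["grip_width"],shift([q[0],q[1],.405]))
E
```

```text
2.2 [ 0.33607025 -0.36775664  0.40491075] [-3.14121971e+00 -5.80831945e-04 -1.35445336e+00] 0.04267721727851104 [-6.240e+00 -1.536e+01 -1.000e-02]
```

Request:
{"name": "apply_moves", "arguments": {"increments": [[[-2,-5,0],0,0],[[-4,-10,0],0,0],[[-6,-14.9,2],0,0],[[-6,-14.9,6],0,0],[[-6,-14.9,6],0,0]]}}

```text
t: 2.7
ee_pos: [0.4672, -0.2756, 0.3396]
eef_rot: [3.135, 0.007, -1.35]
contact_force: [-1.8, 0.6, -0.9]
grip_width: 0.0429
```

Run:
```python
from h import *
q=np.load("m.npz")["q"];S=manip.state();print(S["t"],S["ee_pos"],S["eef_rot"],shift([q[0],q[1],.24]))
T=[]
for c in("scene","top"):
    f=manip.grab_frame(c);k=cam(f);u,v=proj(k,[q[0],q[1],.12])[0].astype(int);w=60;s=6
    im=cv2.resize(f["img"][v-w:v+w,u-w:u+w,::-1],(400,400),interpolation=cv2.INTER_CUBIC)
    p=S["ee_pos"];t=((proj(k,[[p[0],p[1],.0],[p[0],p[1],.3]])-[u-w,v-w]+.5)*400/(2*w)).astype(int)
    cv2.polylines(im,[t],False,(0,0,255),1);T.append(im)
cv2.imwrite("pics/g.png",np.hstack(T))
```

```text
2.7 [ 0.46719416 -0.27564682  0.33961686] [ 3.13490075  0.00672457 -1.34994965] [ 0.01 -0.65  9.96]
```

View pics/g.png

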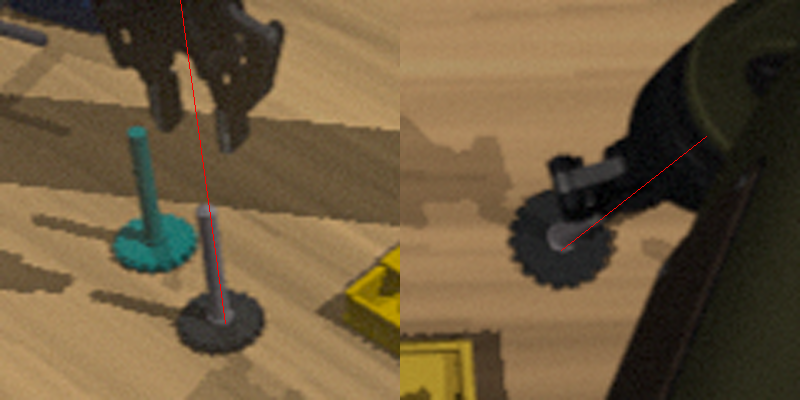

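The crop shows the tool line about 6 mm short in +x of the axle base (218,320), which agrees with the computed shift. The jaws straddle the axle and clear the turquoise one. I descend and grip.

Request:
{"name": "apply_moves", "arguments": {"increments": [[[0,-0.6,2],0,0],[[0,-0.6,6],0,0],[[0,-0.6,9],0,0],[[0,-0.6,10],0,0],[[0,-0.6,10],0,0.3]]}}

```text
t: 3.3
ee_pos: [0.4726, -0.278, 0.245]
eef_rot: [3.141, 0.0, -1.356]
contact_force: [-0.2, 0.3, -0.3]
grip_width: 0.0304
```

Request:
{"name": "apply_moves", "arguments": {"increments": [[[0,0,0],0,1],[[0,0,0],0,1],[[0,0,0],0,1],[[0,0,0],0,1],[[0,0,0],0,1]], "force": 40}}

```text
t: 3.8
ee_pos: [0.4736, -0.2776, 0.2459]
eef_rot: [-3.14, -0.002, -1.354]
contact_force: [-1.0, -0.1, 5.4]
grip_width: 0.0129
```

Run:
```python
from h import *
b=np.load("m.npz")["b"];S=manip.state();print(S["ee_pos"],S["eef_rot"],S["grip_width"],S["contact_force"],b[2]-np.pi/2-S["eef_rot"][2])
# refine bracket from light roof outline in both cameras (arm not over it?)
for c in("scene","top"):
    f=manip.grab_frame(c);cv2.imwrite(f"pics/{c}1.png",f["img"][:,:,::-1])
```

```text
[ 0.4735781  -0.27755467  0.24587584] [-3.14045775e+00 -2.01271702e-03 -1.35409861e+00] 0.012921017502780695 [-1.01771713 -0.14957362  5.37826175] 0.002256653620868798
```

Gripped: 12.9 mm opening, grip point about 91 mm up the axle. I use the saved initial pictures, rectified to the roof plane, to refine the bracket pose.

Run:
```python
from h import *
b=np.load("m.npz")["b"];T=[]
for c in("scene","top"):
    k=cam(manip.grab_frame(c));img=cv2.imread(f"pics/{c}0.png")
    # display: col = 200 - y*3.6?, row = from x ; 3.6 px/mm -> 400 wide covers y +-55, 560 tall covers x +-77
    s=3.6
    src=np.array([[75,50],[75,-50],[-75,-50],[-75,50]],float)
    dst=np.c_[200-src[:,1]*s,280-src[:,0]*s].astype(np.float32)
    H=cv2.getPerspectiveTransform(proj(k,bpts(b,np.c_[src,np.full(4,32)])).astype(np.float32),dst)
    w=cv2.warpPerspective(img,H,(400,560),flags=cv2.INTER_CUBIC)
    for y in(-44,-10,10,44): cv2.line(w,(int(200-y*s),0),(int(200-y*s),560),(0,255,255),1)
    for x in(-65,-28,23,61): cv2.line(w,(0,int(280-x*s)),(400,int(280-x*s)),(0,255,0),1)
    T.append(w)
cv2.imwrite("pics/w.png",np.hstack(T))
```

```text
(no output)
```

View pics/w.png

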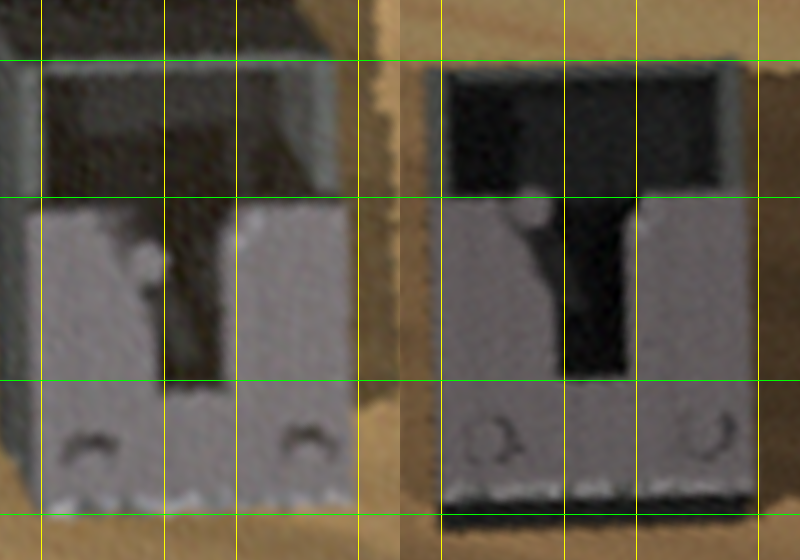

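Request:
{"name": "apply_moves", "arguments": {"increments": [[[0,0,-1],0,1],[[0,0,-3.5],0,1],[[0,0,-7],0,1],[[0,0,-10],0,1],[[0,0,-10],0,1]], "force": 80}}

```text
t: 4.5
ee_pos: [0.4747, -0.2778, 0.3491]
eef_rot: [-3.135, -0.005, -1.354]
contact_force: [0.9, -0.3, -3.7]
grip_width: 0.0123
```

In the rectified picture the two cameras disagree by about 4 mm. Their mean puts the bracket about 1 mm further back and 2.3 mm further +y, with yaw about 0.228, and the roof ends at x -61.

The tool cannot tilt, so I will pivot the sprocket in the grip: its rim goes against the sill's outer face while the gripper moves in -x. I carry it there now.

Request:
{"name": "apply_moves", "arguments": {"increments": [[[-2,-1.7,0],0,1],[[-5.2,-4.5,0],0,1],[[-8.8,-7.5,0],0,1],[[-12.4,-10.5,0],0,1],[[-15.5,-13.2,0],-0.01,1]]}}

```text
t: 5.0
ee_pos: [0.5688, -0.0952, 0.3431]
eef_rot: [3.139, 0.002, -1.343]
contact_force: [-0.2, -1.1, -2.6]
grip_width: 0.0117
```

Request:
{"name": "apply_moves", "arguments": {"increments": [[[-3.3,-2.8,0],0,1],[[-5.6,-4.9,0],0,1],[[-6.8,-5.9,0],0,1],[[-6.8,-5.9,0],0,1],[[-6.8,-5.9,0],0,1]]}}

```text
t: 5.5
ee_pos: [0.6103, -0.0182, 0.3436]
eef_rot: [3.139, -0.0, -1.344]
contact_force: [-1.0, -0.4, -2.4]
grip_width: 0.012
```

Run:
```python
from h import *
b=np.array([.5065,-.0443,.228]);np.savez("m.npz",b=b)
S=manip.state();print(S["t"],S["ee_pos"],S["eef_rot"],S["contact_force"],S["grip_width"])
print(shift(bpts(b,[110,0,266])[0]))
p=S["ee_pos"];T=[]
for c in("scene","top"):
    f=manip.grab_frame(c);k=cam(f);u,v=proj(k,[p[0]-.03,p[1],.1])[0].astype(int);w=60
    u=min(max(u,w),639-w)
    im=cv2.resize(f["img"][v-w:v+w,u-w:u+w,::-1],(400,400),interpolation=cv2.INTER_CUBIC)
    P=np.array([[p[0],p[1],p[2]-.246],[p[0],p[1],p[2]-.136]]);t=((proj(k,P)-[u-w,v-w]+.5)*400/(2*w)).astype(int)
    cv2.polylines(im,[t],False,(0,0,255),1)
    t=np.linspace(0,2*np.pi,40);C=np.c_[p[0]+.032*np.cos(t),p[1]+.032*np.sin(t),0*t+p[2]-.242]
    cv2.polylines(im,[((proj(k,C)-[u-w,v-w]+.5)*400/(2*w)).astype(int)],False,(0,0,255),1);T.append(im)
cv2.imwrite("pics/g2.png",np.hstack(T))
```

```text
5.5 [ 0.61026865 -0.01822722  0.34363638] [ 3.13878569e+00 -2.34701829e-04 -1.34391628e+00] [-0.95277032 -0.43884514 -2.44182874] 0.012009012860619646
[ 0.19 -0.32  7.76]
```

View pics/g2.png

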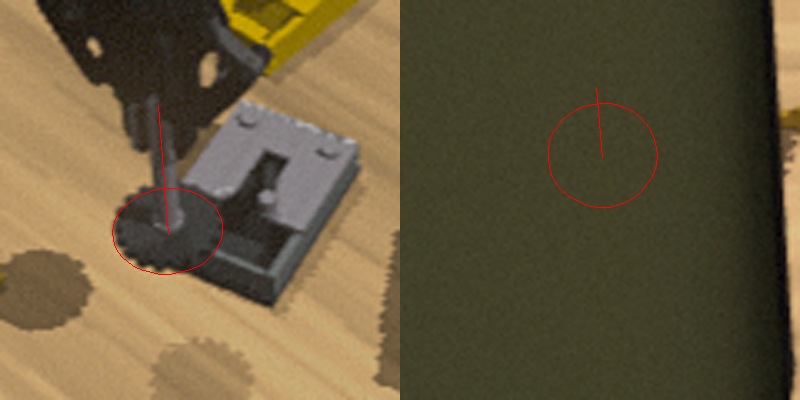

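The scene crop shows the held disc around (167,230), within 1 px of the kinematic overlay, upright and in front of the mouth. The arm blocks the top camera here. I descend in front of the sill and approach until contact.

Request:
{"name": "apply_moves", "arguments": {"increments": [[[0.1,-0.3,2],0,1],[[0.2,-0.3,5],0,1],[[0.2,-0.3,7.2],0,1],[[0.2,-0.3,7.8],0,1],[[0.2,-0.3,7.8],0,1]]}}

```text
t: 6.1
ee_pos: [0.6134, -0.0202, 0.2659]
eef_rot: [3.139, 0.001, -1.346]
contact_force: [0.1, -0.4, -2.4]
grip_width: 0.0122
```

Request:
{"name": "apply_moves", "arguments": {"increments": [[[0,0.4,0],0,1],[[0,0.7,0],0,1],[[0,1.0,0],0,1],[[0,1.2,0],0,1],[[0,1.2,0],0,1]]}}

```text
t: 6.6
ee_pos: [0.6023, -0.0219, 0.2672]
eef_rot: [-3.141, -0.0, -1.344]
contact_force: [0.0, 0.3, -3.3]
grip_width: 0.0122
```

Request:
{"name": "apply_moves", "arguments": {"increments": [[[0,0.2,0],0,1],[[0,0.4,0],0,1],[[0,0.5,0],0,1],[[0,0.6,0],0,1],[[0,0.6,0],0,1]], "force": 30}}

```text
t: 7.1
ee_pos: [0.5972, -0.0231, 0.2669]
eef_rot: [-3.14, 0.0, -1.344]
contact_force: [2.0, 1.7, -3.1]
grip_width: 0.0123
```

Request:
{"name": "apply_moves", "arguments": {"increments": [[[0,0.2,0],0,1],[[0,0.4,0],0,1],[[0,0.6,0],0,1],[[0,0.8,0],0,1],[[0,0.8,0],0,1]]}}

```text
t: 7.6
ee_pos: [0.5914, -0.0246, 0.2682]
eef_rot: [-3.134, -0.0, -1.344]
contact_force: [6.1, 2.5, -1.7]
grip_width: 0.0121
```

Request:
{"name": "apply_moves", "arguments": {"increments": [[[0,0.3,0],0,1],[[0,0.6,0.1],0,1],[[0,0.9,0.2],0,1],[[0,1.2,0.3],0,1],[[0,1.2,0.3],0,1]]}}

```text
t: 8.1
ee_pos: [0.5822, -0.0273, 0.2675]
eef_rot: [-3.126, -0.002, -1.343]
contact_force: [9.0, 2.9, 2.3]
grip_width: 0.012
```

Run:
```python
from h import *
S=manip.state();p=S["ee_pos"]
f=manip.grab_frame("scene");k=cam(f);u,v=proj(k,[p[0],p[1],.06])[0].astype(int);w=50
im=cv2.resize(f["img"][v-w:v+w,u-w:u+w,::-1],(500,500),interpolation=cv2.INTER_CUBIC)
cv2.imwrite("pics/g3.png",im)
```

```text
(no output)
```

View pics/g3.png

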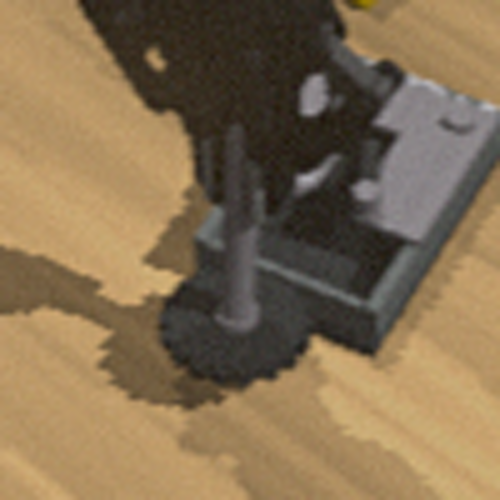

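The crop shows the disc rim against the sill at (310,310), with the axle starting to lean inwards. From the kinematics it is about 10° so far. I continue.

Request:
{"name": "apply_moves", "arguments": {"increments": [[[0,0.35,0.1],0,1],[[0,0.7,0.2],0,1],[[0,1.05,0.3],0,1],[[0,1.35,0.4],0,1],[[0,1.35,0.4],0,1]]}}

```text
t: 8.65
ee_pos: [0.5674, -0.0306, 0.2623]
eef_rot: [-3.131, -0.002, -1.344]
contact_force: [7.0, 1.8, 0.1]
grip_width: 0.0122
```

Request:
{"name": "apply_moves", "arguments": {"increments": [[[0,0,0],0,1],[[0,-0.3,0],0,1],[[0,-0.8,0],0,1],[[0,-0.8,-1.5],0,1],[[0,-0.8,-3],0,1]], "force": 80}}

```text
t: 9.15
ee_pos: [0.5706, -0.0289, 0.2886]
eef_rot: [3.136, 0.001, -1.344]
contact_force: [0.1, -0.6, -2.4]
grip_width: 0.0117
```

```bash
cat >> h.py <<'E'
def silh(k,b,cx,cz,th,by=0.):
    """sprocket outlines in pixels: centre of midplane at bracket (cx,by,cz) mm, tilt th (axle top to -x)"""
    c,s=np.cos(th),np.sin(th); t=np.linspace(0,2*np.pi,60)
    def w(x,y,z): return bpts(b,np.c_[cx+c*x-s*z, by+y, cz+s*x+c*z])
    o=[proj(k,w(32*np.cos(t),32*np.sin(t),z+0*t)) for z in(-4,4)]
    o+=[proj(k,w(7*np.cos(t),7*np.sin(t),z+0*t)) for z in(4,106)]
    return o
E
python3 - <<'E'
from h import *
b=np.load("m.npz")["b"];S=manip.state();print(S["t"],S["ee_pos"],S["eef_rot"],S["contact_force"],S["grip_width"])
Rm=R.from_euler('xyz',S["eef_rot"]).as_matrix();g=S["ee_pos"]+Rm[:,2]*.155
c,s=np.cos(b[2]),np.sin(b[2]);d=g[:2]-b[:2];gb=np.array([c*d[0]+s*d[1],-s*d[0]+c*d[1],g[2]])*1e3;print("grip in bracket",gb)
f=manip.grab_frame("scene");k=cam(f);cv2.imwrite("pics/s3.png",f["img"][:,:,::-1])
T=[]
for deg in(14,20):
    th=np.radians(deg);cx=gb[0]+87*np.sin(th);cz=gb[2]-87*np.cos(th)
    u,v=proj(k,bpts(b,[90,0,60]))[0].astype(int);w=45
    im=cv2.resize(f["img"][v-w:v+w,u-w:u+w,::-1],(400,400),interpolation=cv2.INTER_CUBIC)
    for o in silh(k,b,cx,cz,th,gb[1]): cv2.polylines(im,[((o-[u-w,v-w]+.5)*400/(2*w)).astype(int)],True,(0,0,255),1)
    T.append(im)
cv2.imwrite("pics/g4.png",np.hstack(T))
E
```

```text
9.15 [ 0.5705749  -0.02893496  0.2885542 ] [ 3.13580346e+00  8.38959012e-04 -1.34399571e+00] [ 0.14093555 -0.64217703 -2.40475798] 0.011650181293796982
grip in bracket [ 64.99246277   0.61568219 133.55685401]
```

View pics/g4.png

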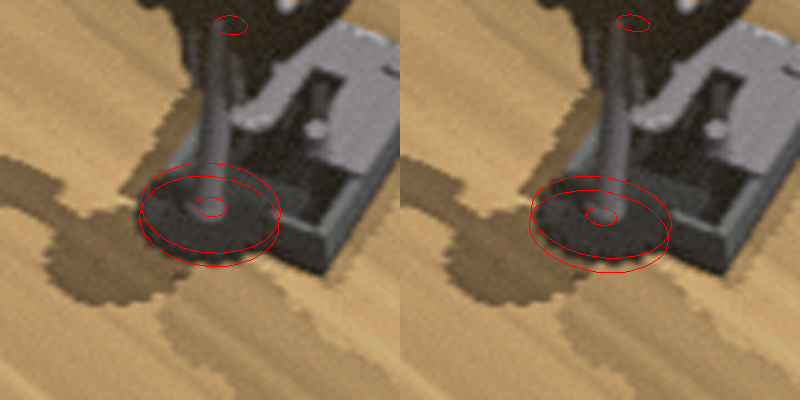

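The crop puts the axle base at (212,207), which fits the 14° overlay, but the axle's slope looks smaller. I measure the tilt numerically instead of viewing more pictures.

Run:
```python
from h import *
b=np.load("m.npz")["b"];k=cam(manip.grab_frame("scene"));im=cv2.imread("pics/s3.png")
u,v=proj(k,bpts(b,[90,0,60]))[0].astype(int);w=45;print(u-w,v-w)
g=im.astype(int).sum(2)//3; sat=im.max(2).astype(int)-im.min(2)
for r in range(v-w+8,v-w+62,2):
    print(r,' '.join(f"{g[r,c]:3d}{'*' if sat[r,c]>28 else ' '}" for c in range(u-w+28,u-w+68)))
```

```text
248 218
226 137* 135* 137* 139* 137* 138* 138* 133* 129* 134* 135* 120*  80*  47   56   63   56   43   41   52   63   65   54   46   43   36   37   39   34   38   42   35   42   32*  37   40   38   40   34   28 
228 130* 130* 136* 136* 140* 138* 139* 132* 138* 138* 137* 132* 100*  49   54   64   52   36   45   53   65   69   56   44   41   37   42   37   32   34   38   36   38   33   38   37   35   30   35   42 
230 130* 131* 126* 128* 131* 136* 135* 136* 140* 136* 142* 140* 110*  45   51   65   45   40   49   55   69   69   53   53   61   50   36   37   37   38   35   43   43   28   34   35   34   58   97  125 
232 135* 133* 133* 130* 126* 131* 130* 130* 136* 139* 142* 144* 111*  62*  50   57   57   42   55   61   61   62   52   51   69   62   50   38   40   33   39   43   42   75  100  101  115  131  141  141 
234 143* 138* 139* 138* 132* 131* 123* 131* 128* 132* 133* 138* 139* 118*  90*  64   48   46   52   56   71   64   58   47   60   62   53   41   32   39   43   35   40   85  126  135  135  135  136  134 
236 146* 145* 144* 141* 141* 139* 140* 137* 128* 129* 128* 132* 135* 137
[... 3715 characters left out ...]
55   52   43   54   50   45   50   50   50   45   43   42   53   51   47   48   49   47 
274  91*  90*  89*  92*  91*  91*  88*  84*  61*  41   41   40   41   47   47   57   53   44   52   50   51   51   51   46   51   48   51   46   42   48   53   45   37   32   40   38   37   38   45   45 
276  96*  94*  96*  90*  91*  90*  93*  97*  88*  83*  80*  77*  75*  54*  49   39   49   46   43   44   40   50   58   60   52   53   92* 136* 155* 157* 151* 138* 134* 120*  85*  46   34   32   41   44 
278  96*  94*  91*  94*  90*  86*  88*  94*  92*  96*  92*  92*  97*  91* 106* 123* 137* 141* 128* 122* 117* 129* 135* 136* 131* 131* 126* 125* 125* 133* 147* 166* 161* 156* 161* 146* 134* 126*  99*  57*
```

Numerically the tilt is about 13–14°, so it relaxed a little after the push. I push again to overshoot, then clamp harder before backing off.

Request:
{"name": "apply_moves", "arguments": {"increments": [[[0,-0.8,0],0,1],[[0,-1.3,1],0,1],[[0,-1.3,2.6],0,1],[[0,-0.9,2.6],0,1],[[0,-0.6,2.6],0,1]], "force": 40}}

```text
t: 9.75
ee_pos: [0.5768, -0.0275, 0.2621]
eef_rot: [3.138, 0.001, -1.344]
contact_force: [-0.5, -0.5, -2.5]
grip_width: 0.0119
```

Request:
{"name": "apply_moves", "arguments": {"increments": [[[0,0.3,0.0],0,1],[[0,0.6,0.1],0,1],[[0,0.9,0.2],0,1],[[0,1.2,0.3],0,1],[[0,1.3,0.3],0,1]]}}

```text
t: 10.25
ee_pos: [0.5677, -0.0302, 0.2626]
eef_rot: [-3.132, -0.0, -1.344]
contact_force: [7.1, 2.7, -2.3]
grip_width: 0.0118
```

Request:
{"name": "apply_moves", "arguments": {"increments": [[[0,0.3,0.1],0,1],[[0,0.5,0.1],0,1],[[0,0.5,0.1],0,1],[[0,0.5,0.1],0,1],[[0,0.5,0.1],0,1]]}}

```text
t: 10.75
ee_pos: [0.5637, -0.0312, 0.2621]
eef_rot: [-3.13, -0.001, -1.344]
contact_force: [6.5, 2.2, 0.4]
grip_width: 0.0121
```

Request:
{"name": "apply_moves", "arguments": {"increments": [[[0,0.5,0],0,1],[[0,0.5,0],0,1],[[0,0,0],0,1],[[0,-1.0,0],0,1],[[0,-1.5,-0.5],0,1]], "force": 100}}

```text
t: 11.25
ee_pos: [0.5745, -0.0281, 0.2638]
eef_rot: [3.138, 0.001, -1.344]
contact_force: [0.4, 0.0, -2.7]
grip_width: 0.0116
```

Request:
{"name": "apply_moves", "arguments": {"increments": [[[0,0,-1],0,1],[[0,0,-2.5],0,1],[[0,0,-2.5],0,1],[[0,0,-2.5],0,1]]}}

```text
t: 11.65
ee_pos: [0.5748, -0.0283, 0.2901]
eef_rot: [-3.141, -0.0, -1.344]
contact_force: [-0.5, -0.6, -2.9]
grip_width: 0.0117
```

```bash
cat > tilt.py <<'E'
from h import *
b=np.load("m.npz")["b"];S=manip.state();print(S["t"],S["ee_pos"],S["eef_rot"],S["contact_force"])
Rm=R.from_euler('xyz',S["eef_rot"]).as_matrix();g=S["ee_pos"]+Rm[:,2]*.155
c,s=np.cos(b[2]),np.sin(b[2]);d=g[:2]-b[:2];gb=np.array([c*d[0]+s*d[1],-s*d[0]+c*d[1],g[2]])*1e3;print("grip in bracket",gb)
f=manip.grab_frame("scene");k=cam(f);cv2.imwrite("pics/s4.png",f["img"][:,:,::-1])
for deg in range(10,26,3):
    th=np.radians(deg);cx=gb[0]+87*np.sin(th);cz=gb[2]-87*np.cos(th)
    o=silh(k,b,cx,cz,th,gb[1]);B,Tp=o[2].mean(0),o[3].mean(0)
    print(deg,"base",B.round(1),"slope",((Tp-B)[0]/(B-Tp)[1]).round(3),"disc L",o[0][o[0][:,0].argmin()].round(1),"R",o[1][o[1][:,0].argmax()].round(1),"bottom",o[0][o[0][:,1].argmax()].round(1))
im=f["img"].astype(int);gr=im.sum(2)//3;sat=im.max(2)-im.min(2)
u,v=B.astype(int)
for r in range(v-30,v+18,2): print(r,u-24,' '.join(f"{gr[r,c]:3d}{'*' if sat[r,c]>28 else ' '}" for c in range(u-24,u+24)))
E
python3 tilt.py
```

```text
11.65 [ 0.57477987 -0.02826574  0.29005332] [-3.14120298e+00 -1.83833328e-04 -1.34403211e+00] [-0.4946252  -0.6440372  -2.94566625]
grip in bracket [ 70.19739417   0.15744835 135.05333316]
10 base [294.9 263.8] slope 0.068 disc L [279.  265.8] R [310.6 264. ] bottom [294.7 277.7]
13 base [293.8 265. ] slope 0.098 disc L [277.8 266.8] R [309.5 265.5] bottom [295.3 278.5]
16 base [292.7 266.1] slope 0.127 disc L [276.6 267.7] R [308.5 268. ] bottom [294.1 279.3]
19 base [291.6 267.1] slope 0.155 disc L [275.4 268.5] R [307.4 269.3] bottom [293. 280.]
22 base [290.6 268. ] slope 0.181 disc L [274.2 269.2] R [306.3 270.5] bottom [293.6 280.6]
25 base [289.5 268.9] slope 0.206 disc L [273.  269.8] R [305.3 271.7] bottom [292.5 281.1]
238 265 139* 140* 143* 144* 141* 151* 146* 147* 148* 154* 147* 148* 145* 144* 147* 144* 144* 144* 145* 139* 140* 136* 133* 112*  81*  64   59   55   63   64   63   60   47   51   70   67   46   32   33   40   85  121  136  139  135  137  140  135 
240 265 141* 142* 138* 141* 145* 142* 148* 148* 150* 147* 152* 150* 151* 152* 148* 146* 143* 147* 143* 146* 150* 
[... 4890 characters left out ...]
 91*  88*  88*  90*  88*  97*  96*  96*  99*  99*  95*  89*  92*  94*  90* 131* 156* 160* 161* 144* 117* 139* 165* 163* 148* 150* 158* 163* 168* 162* 162* 156* 155* 151* 154* 148* 151* 160* 161* 158* 165*
282 265  89*  86*  92*  88*  84*  94*  92*  89*  89*  85*  88*  90*  87*  87*  96*  97* 100*  95*  95* 101* 127* 141* 142* 156* 151* 145* 129* 130* 129* 133* 131* 135* 130* 135* 135* 134* 137* 134* 149* 162* 161* 155* 154* 148* 148* 149* 153* 159*
284 265  85*  77*  89*  89*  89*  89*  95*  85*  89*  91*  93*  87*  86*  85*  84*  81*  89*  94* 104* 129* 155* 148* 134* 128* 126* 125* 125* 128* 128* 129* 131* 129* 130* 135* 130* 135* 137* 134* 147* 154* 146* 161* 158* 162* 159* 151* 148* 146*
```

The axle slope of about 0.155–0.16 and its base at (291,267) match 19–20° of tilt, and the disc lies where the kinematics put it. I insert along the disc's own plane, watching the force.

Request:
{"name": "apply_moves", "arguments": {"increments": [[[0,0.25,0.6],0,1],[[0,0.7,0.75],0,1],[[0,1.2,0.92],0,1],[[0,1.7,1.1],0,1],[[0,1.7,1.1],0,1]]}}

```text
t: 12.2
ee_pos: [0.5571, -0.0322, 0.2782]
eef_rot: [3.14, 0.0, -1.344]
contact_force: [0.3, -0.5, -2.8]
grip_width: 0.0115
```

Request:
{"name": "apply_moves", "arguments": {"increments": [[[0,0.35,0.12],0,1],[[0,0.7,0.25],0,1],[[0,1.05,0.37],0,1],[[0,1.4,0.5],0,1],[[0,1.4,0.5],0,1]]}}

```text
t: 12.7
ee_pos: [0.5439, -0.0353, 0.2734]
eef_rot: [3.14, 0.0, -1.344]
contact_force: [-0.6, 0.6, -2.4]
grip_width: 0.0118
```

```bash
cat > pos.py <<'E'
from h import *
b=np.load("m.npz")["b"];S=manip.state()
Rm=R.from_euler('xyz',S["eef_rot"]).as_matrix();g=S["ee_pos"]+Rm[:,2]*.155
c,s=np.cos(b[2]),np.sin(b[2]);d=g[:2]-b[:2];gb=np.array([c*d[0]+s*d[1],-s*d[0]+c*d[1],g[2]])*1e3
th=np.radians(19.5);C=[gb[0]+87*np.sin(th),gb[2]-87*np.cos(th)]
print(S["t"],"grip",gb.round(1),"disc c",np.round(C,1),"line z",round(27+(C[0]-40)*np.tan(th),1),"F",S["contact_force"].round(1),S["grip_width"])
E
python3 pos.py
```

```text
12.7 grip [ 38.3   0.4 118.4] disc c [67.3 36.4] line z 36.7 F [-0.6  0.6 -2.4] 0.011835988683877832
```

Request:
{"name": "apply_moves", "arguments": {"increments": [[[0,0.4,0.13],0,1],[[0,0.8,0.27],0,1],[[0,1.2,0.42],0,1],[[0,1.5,0.52],0,1],[[0,1.5,0.52],0,1]]}}

```text
t: 13.2
ee_pos: [0.5293, -0.0387, 0.2682]
eef_rot: [3.141, 0.0, -1.344]
contact_force: [0.1, 0.3, -3.3]
grip_width: 0.0119
```

Request:
{"name": "apply_moves", "arguments": {"increments": [[[0,0.3,0.1],0,1],[[0,0.6,0.2],0,1],[[0,0.9,0.32],0,1],[[0,1.2,0.43],0,1],[[0,1.2,0.43],0,1]]}}

```text
t: 13.7
ee_pos: [0.5177, -0.0413, 0.2639]
eef_rot: [3.14, 0.0, -1.344]
contact_force: [1.1, -0.5, -2.9]
grip_width: 0.0115
```

```bash
python3 pos.py
```

```text
13.7 grip [ 11.4   0.4 108.9] disc c [40.4 26.9] line z 27.1 F [ 1.1 -0.5 -2.9] 0.011520099835594459
```

Request:
{"name": "apply_moves", "arguments": {"increments": [[[0,0.4,0.14],0,1],[[0,0.8,0.28],0,1],[[0,1.2,0.42],0,1],[[0,1.6,0.55],0,1],[[0,1.6,0.55],0,1]]}}

```text
t: 14.2
ee_pos: [0.5018, -0.045, 0.2584]
eef_rot: [3.14, 0.0, -1.344]
contact_force: [-0.3, 0.3, -2.8]
grip_width: 0.0116
```

```bash
python3 pos.py
python3 - <<'E'
from h import *
f=manip.grab_frame("scene");k=cam(f);b=np.load("m.npz")["b"];u,v=proj(k,bpts(b,[10,0,50]))[0].astype(int);w=45
cv2.imwrite("pics/g5.png",cv2.resize(f["img"][v-w:v+w,u-w:u+w,::-1],(540,540),interpolation=cv2.INTER_CUBIC))
E
```

```text
14.2 grip [ -5.    0.5 103.4] disc c [24.1 21.4] line z 21.4 F [-0.3  0.3 -2.8] 0.011598816287257993
```

View pics/g5.png

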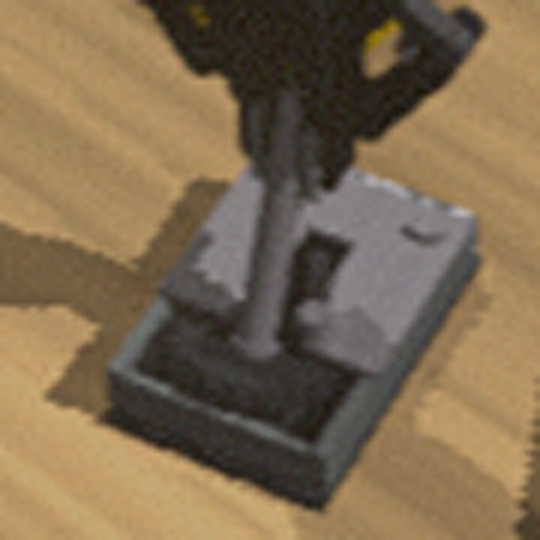

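The crop shows the tilted disc wholly inside, behind the sill, with its axle base at (258,345) in line with the slot. No contact forces appear. I go 5 mm further in, then let it right itself by opening.

Request:
{"name": "apply_moves", "arguments": {"increments": [[[0,0.2,0],0,1],[[0,0.4,0],0,1],[[0,0.5,0.02],0,1],[[0,0.5,0.05],0,1]]}}

```text
t: 14.65
ee_pos: [0.4977, -0.046, 0.2582]
eef_rot: [3.141, 0.0, -1.344]
contact_force: [0.7, -0.3, -2.9]
grip_width: 0.0119
```

Request:
{"name": "apply_moves", "arguments": {"increments": [[[0,0,0],0,0.4],[[0,0,0],0,0.2],[[0,0,0],0,0.1],[[0,0,0],0,0.1],[[0,0,0],0,0.1]]}}

```text
t: 15.15
ee_pos: [0.498, -0.046, 0.2584]
eef_rot: [-3.141, -0.0, -1.344]
contact_force: [-1.0, -0.2, 0.5]
grip_width: 0.0383
```

```bash
python3 pos.py
cat > up.py <<'E'
from h import *
import sys
f=manip.grab_frame("scene");k=cam(f);b=np.load("m.npz")["b"]
cv2.imwrite("pics/s5.png",f["img"][:,:,::-1])
print([(np.round(d["at"],1),round(d["confidence"],2)) for d in manip.mark_of("scene","sprocket_center")])
for x in range(-24,30,6): print(x,"center",proj(k,bpts(b,[x,0,61]))[0].round(1),"top",proj(k,bpts(b,[x,0,116]))[0].round(1))
im=f["img"].astype(int);gr=im.sum(2)//3;sat=im.max(2)-im.min(2)
u,v=proj(k,bpts(b,[float(sys.argv[1]),0,75]))[0].astype(int)
for r in range(v-26,v+30,3): print(r,u-17,' '.join(f"{gr[r,c]:3d}{'*' if sat[r,c]>28 else ' '}" for c in range(u-17,u+17)))
E
python3 up.py 18
```

```text
15.15 grip [ -8.6   0.2 103.4] disc c [20.4 21.3] line z 20.1 F [-1.  -0.2  0.5] 0.03831571002316342
[(array([310.9, 239.4]), 0.7), (array([231.2, 152. ]), 0.59)]
-24 center [320.4 226.5] top [320.4 208.5]
-18 center [319.1 228.3] top [319.  210.4]
-12 center [317.7 230.1] top [317.6 212.2]
-6 center [316.4 232. ] top [316.2 214.1]
0 center [315.  233.8] top [314.8 215.9]
6 center [313.6 235.7] top [313.3 217.8]
12 center [312.2 237.6] top [311.9 219.7]
18 center [310.9 239.5] top [310.4 221.6]
24 center [309.4 241.4] top [309.  223.5]
209 293 126* 129* 131* 130* 133* 134* 137* 138* 113*  52   48   56   56   40   35   33   32   33   72* 111* 124*  96*  54*  52*  64*  79*  86*  87*  60*  42   37   24   32   36 
212 293 135* 138* 134* 129* 128* 126* 130* 131*  99*  50   49   57   49   38   37   33   34   32   78* 110* 115* 116* 120* 125* 124* 121* 124* 111*  98*  88*  52*  34   24   36 
215 293 141* 143* 136* 140* 135* 138* 138* 138* 108*  63*  41   55   57   41   43   27   28   34   88* 128* 131* 123* 114* 121* 116* 113* 115* 116* 125* 124*  98*  50   28   28 
218 293 135* 136* 138* 1
[... 2122 characters left out ...]
6   38   35   40   45   45   46   46   41   47   45   40   42   53   59   60   68   76   89   93   82   50   37   34   32   39   41   56   70   86  102  111  115  106 
257 293  40   32   36   41   61   59   63   61   63   60   55   52   42   41   61   81   93   97   98   97   81   51   36   35   39   32   29   30   38   27   35   34   35   43 
260 293  83  104  107   99   86   75   60   56   52   50   50   53   47   58   50   50   54   51   47   48   54   56   50   52   58   51   51   49   48   30   33   41   70   93 
263 293  51   52   42   50   47   45   59   64   82  102  109  103   84   70   58   62   54   49   58   46   57   53   48   54   49   47   47   36   33   43   72   85   93   87
```

Numerically the axle columns are vertical, and sprocket_center at (310.9,239.4) matches bracket x 18, y 0, upright. It has righted itself. I regrip it there, lower down.

Request:
{"name": "apply_moves", "arguments": {"increments": [[[0,-0.7,0],0,0.1],[[0,-1.7,0.2],0,0.1],[[0,-2.5,0.8],0,0.1],[[0,-2.7,1.4],0,0.1],[[0,-2.7,1.4],0,0.1]]}}

```text
t: 15.75
ee_pos: [0.5242, -0.0397, 0.2428]
eef_rot: [3.139, 0.001, -1.344]
contact_force: [0.8, -0.5, -0.7]
grip_width: 0.0382
```

Request:
{"name": "apply_moves", "arguments": {"increments": [[[0,0,0],0,0.5],[[0,0,0],0,1],[[0,0,0],0,1],[[0,0,0],0,1],[[0,0,0],0,1]], "force": 40}}

```text
t: 16.25
ee_pos: [0.5239, -0.04, 0.2441]
eef_rot: [3.141, 0.0, -1.344]
contact_force: [-0.0, -0.5, -2.9]
grip_width: 0.0129
```

```bash
python3 pos.py; python3 up.py 18|head -1
```

```text
16.25 grip [17.8  0.3 89.1] disc c [46.9  7.1] line z 29.4 F [-0.  -0.5 -2.9] 0.012911974870854118
[(array([308.7, 240.1]), 0.91), (array([234.3, 154. ]), 0.88)]
```

Request:
{"name": "apply_moves", "arguments": {"increments": [[[0,0,0.2],0,1],[[0,0.4,0.2],0,1],[[0,0.9,0.2],0,1],[[0,1.4,0.2],0,1],[[0,1.6,0.2],0,1]], "force": 60}}

```text
t: 16.85
ee_pos: [0.5109, -0.0435, 0.2442]
eef_rot: [-3.134, -0.001, -1.344]
contact_force: [5.5, 2.8, 7.8]
grip_width: 0.0125
```

Request:
{"name": "apply_moves", "arguments": {"increments": [[[0,0.4,0],0,1],[[0,0.8,0],0,1],[[0,1.2,0],0,1],[[0,1.6,0],0,1],[[0,1.6,0],0,1]]}}

```text
t: 17.35
ee_pos: [0.4955, -0.0473, 0.2443]
eef_rot: [-3.133, -0.002, -1.344]
contact_force: [6.3, 1.6, 6.5]
grip_width: 0.0122
```

```bash
python3 pos.py; python3 up.py 18|head -1
```

```text
17.35 grip [-10.1  -0.8  89.3] disc c [18.9  7.3] line z 19.5 F [6.3 1.6 6.5] 0.012194492698383366
[(array([316.5, 233.6]), 0.8)]
```

Request:
{"name": "apply_moves", "arguments": {"increments": [[[0,0.3,0],0,1],[[0,0.6,0],0,1],[[0,0.9,0],0,1],[[0,1.2,0],0,1],[[0,1.3,0],0,1]]}}

```text
t: 17.95
ee_pos: [0.4838, -0.0503, 0.2444]
eef_rot: [-3.131, -0.002, -1.344]
contact_force: [8.5, 0.7, 5.3]
grip_width: 0.0122
```

```bash
python3 pos.py; python3 up.py 18|head -1
```

```text
17.95 grip [-21.9  -1.1  89.4] disc c [7.2 7.4] line z 15.4 F [8.5 0.7 5.3] 0.012157375981978096
[(array([231.9, 150.9]), 0.83), (array([318.8, 227.9]), 0.76)]
```

Request:
{"name": "apply_moves", "arguments": {"increments": [[[0,0.2,0],0,1],[[0,0.4,0],0,1],[[0,0.5,0],0,1],[[0,0.5,0],0,1]]}}

```text
t: 18.45
ee_pos: [0.4781, -0.0514, 0.2442]
eef_rot: [-3.134, -0.002, -1.344]
contact_force: [5.4, 0.6, 7.6]
grip_width: 0.0127
```

```bash
python3 pos.py
```

```text
18.45 grip [-28.   -0.9  89.2] disc c [1.  7.2] line z 13.2 F [5.4 0.6 7.6] 0.012725723439820116
```

Request:
{"name": "apply_moves", "arguments": {"increments": [[[0,0.2,0],0,1],[[0,0.3,0],0,1],[[0,0.3,0],0,1]]}}

```text
t: 18.75
ee_pos: [0.4762, -0.0519, 0.2443]
eef_rot: [-3.131, -0.002, -1.344]
contact_force: [7.4, 1.6, 4.5]
grip_width: 0.0124
```

```bash
python3 pos.py; python3 up.py -24|grep -v cent
```

```text
18.75 grip [-29.6  -0.9  89.3] disc c [-0.6  7.3] line z 12.6 F [7.4 1.6 4.5] 0.012442537720733667
[(array([226.8, 151.1]), 0.82), (array([320.5, 226.8]), 0.68)]
196 303  39   31   35*  42*  43   40   33   32   33   29   35   38   40   30   32   34   34   25   28   24   33   38   39   33   35   29   36   22   33   31   33   31   54*  84*
199 303  39   39   38   30   34   42   33   40   33   31   42   34   32   33   43   32   33   31   38   32   34   34   32   42   37   35   31   32   37   42   86* 110* 109* 109*
202 303  45   34   38   42   38   31   34   38   29   38   29   39   36   31   34   40   36*  64*  65*  38   38   28   38   42   35   31   32   29   23   50   92* 111* 112* 123*
205 303 114* 119* 117*  98*  79*  71*  52*  40*  32   35   31   32   38   33   32   32   30   38   40   46   31   33   36   39   40   36   29   27   31   32   34   47   40   33 
208 303 135* 126* 119* 113* 115* 114* 117* 117*  91*  37   32   40   31   43   56   55   64   56   62   55   34   32   30   39   31   24   36   39   28   36   29   36   33   32 
211 303 137* 139* 139* 139* 137* 132* 128* 121* 
[... 1742 characters left out ...]
3  130  119  105  108  107  112  110  106   81   46   35   51   88   94   63   52   51   57   93  111  112  108  108  109  108  106  109  106  109  107  109  116  127 
244 303 130  126  113  116  130  126  105   84   50   34   35   48   48   37   45   45   60   46   73  101  110  110  108  104  109  110  109  108  107  104  110  107  110  108 
247 303  65   79   95   75   59   44   39   35   31   37   40   33   34   65  100  114  109  114  103  103  109  109  111  108  109  107  103  106  111  110  103  110  106   94 
250 303  57   44   41   33   32   32   31   36   43   37   37   37   35   39   50   55   72   78   97  102  112  109  108  104  109  106  104  107  108  109  106   97   85   78
```

The force stays low while the grip moves on, so the axle seems to be at its stop and leaning in the grip. I release it, rise and look.

Request:
{"name": "apply_moves", "arguments": {"increments": [[[0,-0.4,0],0,1],[[0,-0.6,0],0,0.5],[[0,-0.6,0],0,0.2],[[0,-0.6,0],0,0.1],[[0,-0.6,0],0,0.1]]}}

```text
t: 19.35
ee_pos: [0.4775, -0.0505, 0.2416]
eef_rot: [3.139, 0.001, -1.344]
contact_force: [0.1, -0.5, 1.0]
grip_width: 0.0386
```

Request:
{"name": "apply_moves", "arguments": {"increments": [[[0,0,-2],0,0.1],[[0,0,-5],0,0.1],[[0,0,-8],0,0.1],[[0,0,-8],0,0.1]]}}

```text
t: 19.75
ee_pos: [0.4798, -0.0507, 0.3257]
eef_rot: [-3.135, -0.002, -1.344]
contact_force: [1.6, -0.1, 0.2]
grip_width: 0.0383
```

```bash
python3 pos.py; python3 up.py -24|head -3;  python3 - <<'E'
from h import *
f=manip.grab_frame("scene");k=cam(f);b=np.load("m.npz")["b"];u,v=proj(k,bpts(b,[0,0,40]))[0].astype(int);w=40
im=cv2.resize(f["img"][v-w:v+w,u-w:u+w,::-1],(560,560),interpolation=cv2.INTER_CUBIC)
cv2.imwrite("pics/g6.png",im)
E
```

```text
19.75 grip [-26.6  -0.6 170.7] disc c [ 2.5 88.7] line z 13.7 F [ 1.6 -0.1  0.2] 0.038320925445612865
[(array([231.4, 151.3]), 0.63), (array([317.3, 226.6]), 0.59)]
-24 center [320.4 226.5] top [320.4 208.5]
-18 center [319.1 228.3] top [319.  210.4]
```

View pics/g6.png

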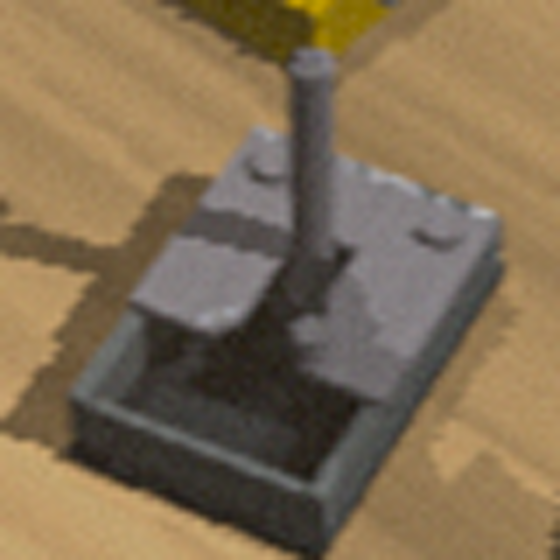

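The crop shows the axle upright, base at (313,250) and top at (313,60), close to the slot's end. The catch is unclear. I clear the arm for an unobstructed view from both cameras.

Request:
{"name": "apply_moves", "arguments": {"increments": [[[2,0,-4],0,0.1],[[6,0,-6],0,0.1],[[11,0,-6],0,0.1],[[16,1,-6],0,0.1],[[21,2,-6],0,0.1]]}}

```text
t: 20.4
ee_pos: [0.5057, -0.2592, 0.3806]
eef_rot: [3.14, 0.002, -1.343]
contact_force: [1.0, -0.1, -0.0]
grip_width: 0.0382
```

Request:
{"name": "apply_moves", "arguments": {"increments": [[[5,2,0],0,0.1],[[9,4,0],0,0.1],[[13,6,0],0,0.1],[[13,6,0],0,0.1]]}}

```text
t: 20.8
ee_pos: [0.4749, -0.4026, 0.3795]
eef_rot: [3.139, 0.001, -1.351]
contact_force: [0.4, 0.5, -0.4]
grip_width: 0.0387
```

Run:
```python
from h import *
b=np.load("m.npz")["b"];T=[];s=5
for c in("scene","top"):
    f=manip.grab_frame(c);k=cam(f);img=f["img"][:,:,::-1].copy()
    print(c,[(np.round(d["at"],1),round(d["confidence"],2)) for d in manip.mark_of(c,"sprocket_center")],
      "axle top pred",proj(k,bpts(b,[-21,0,116]))[0].round(1),"centre",proj(k,bpts(b,[-21,0,61]))[0].round(1),"home",proj(k,bpts(b,[-21,0,6]))[0].round(1))
    old=cv2.imread(f"pics/{c}0.png")
    src=np.array([[40,35],[40,-35],[-45,-35],[-45,35]],float)
    dst=np.c_[150-src[:,1]*4,180-src[:,0]*4].astype(np.float32)
    H=cv2.getPerspectiveTransform(proj(k,bpts(b,np.c_[src,np.full(4,37)])).astype(np.float32),dst)
    A=[cv2.warpPerspective(i,H,(300,380),flags=cv2.INTER_CUBIC) for i in(old,img)]
    T.append(np.hstack(A))
o=np.hstack(T);cv2.imwrite("pics/fin.png",cv2.resize(np.clip(o.astype(float)*1.5,0,255).astype(np.uint8),(800,253*1)) if 0 else cv2.resize(np.clip(np.vstack(T).astype(float)*1.5,0,255).astype(np.uint8),(473,600)))
```

```text
scene [(array([232.6, 152.5]), 0.77), (array([318.8, 226. ]), 0.65)] axle top pred [319.7 209.5] centre [319.8 227.4] home [319.8 244. ]
top [(array([483.9, 266.9]), 0.67), (array([319.1, 254.2]), 0.51)] axle top pred [317.9 246.3] centre [317.7 252.1] home [317.6 257.2]
```

View pics/fin.png

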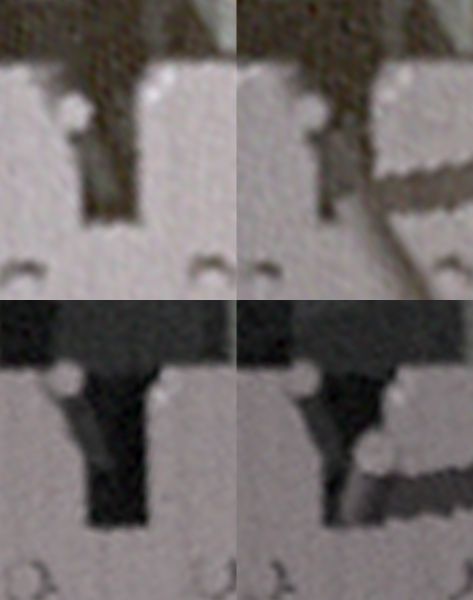

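The rectified views (left before, right after; top camera below) show the axle at the slot's end against its -y side. The catch bar lies about where it was, but its tip is hard to read, so I compare it numerically.

Run:
```python
from h import *
b=np.load("m.npz")["b"]
f=manip.grab_frame("top");k=cam(f)
for c in("top","scene"):
  f=manip.grab_frame(c);k=cam(f)
  for nm,img in(("before",cv2.imread(f"pics/{c}0.png")),("after",f["img"][:,:,::-1])):
    g=cv2.cvtColor(np.ascontiguousarray(img),cv2.COLOR_BGR2GRAY).astype(np.float32)
    print(c,nm,"cols y=16..-14 step2")
    for x in range(20,-36,-4):
        P=proj(k,bpts(b,[[x,y,40] for y in range(16,-16,-2)])).astype(np.float32)
        print(f"{x:4d}",' '.join(f"{int(v):3d}" for v in cv2.remap(g,P[None,:,0],P[None,:,1],cv2.INTER_LINEAR)[0]))
```

```text
top before cols y=16..-14 step2
  20  94  91  67  29  15  20  22  20  18  16  14  16  15  16  40  86
  16  87  76  49  21  13  11  14  13  16  13   9   4  21  65  93  98
  12  35  30  29  24  13  14  16  14  10  10  10  10  38  80  99 105
   8  41  29  29  29  24  13  12  12   9   4   6   7  38  76  89  92
   4  61  37  31  32  30  22  17  12   7   6  10  11  37  79  92  94
   0  78  57  38  29  29  27  18  11  10   7  12   7  33  72  88  91
  -4  93  89  65  37  30  30  24  15  11   9   6   6  29  74  90  92
  -8  94  92  78  44  22  26  25  21  11   9   7   6  30  73  90  94
 -12  93  94  81  45  18  10  10  14  10   7   9  12  32  74  90  95
 -16  93  92  83  50  19  15  14   7  13   8   8   7  33  73  92  91
 -20  96  91  80  49  22  15  13  14  11   9  11  14  32  72  91  91
 -24  94  93  85  52  18  15  15  12  12  14  12   8  22  68  86  91
 -28  94  94  90  80  65  57  53  59  63  64  66  70  72  83  92  93
 -32  91  91  93  93  93  89  89  94  94  93  90  90  93  91  91  92
top after cols y=16..-14 step2
  20  83  83  59  27  13  17  19  18  13  13  14  18  20  23  40  78
  
[... 2193 characters left out ...]
00  97  96
   4  67  49  51  48  50  52  49  42  33  40  63  90 102 102  99  97
   0  82  66  48  48  50  52  53  51  41  43  58  81  99 104 103 101
  -4  97  80  60  53  49  53  55  52  52  44  59  87  99 101 103  97
  -8  99  80  56  49  50  49  51  51  50  43  62  78  76  70  78  77
 -12  97  84  59  50  54  49  48  50  56  51  50  52  55  54  54  54
 -16 100  83  51  39  55  73  76  71  64  56  56  52  53  55  56  53
 -20 100  82  53  41  50  74  83  79  71  63  55  53  55  67  75  68
 -24 100  93  77  74  77  82  86  88  81  73  66  57  53  69  91 103
 -28  99  99  99  99  99  98  98  95  90  83  75  67  58  53  66  87
 -32  98  99 101  98  98  99  98  98  93  90  83  71  65  54  54  63
```

The catch bar's profile at x 8 to -8 is the same before and after in the top camera, so it is shut. As a last check I find the axle's top in both cameras, corrected for each camera's bracket offset.

Run:
```python
from h import *
b=np.load("m.npz")["b"]
K={c:cam(manip.grab_frame(c)) for c in("scene","top")}
o=proj(K["scene"],bpts(b,[0,0,40]))[0].astype(int)-40
obs={"scene":o+np.array([313,62])/7-.5,"top":proj(K["top"],bpts(b,[-3.2,-6.9,37]))[0]}
base=o+np.array([313,250])/7-.5
off={"scene":(-2.4,.7),"top":(2.4,-.6)}
for c,a in obs.items():
    r=least_squares(lambda q:proj(K[c],bpts(b,[q[0],q[1],116]))[0]-a,[-21,0]).x
    print(c,a.round(1),"axle top in bracket",r.round(1),"rel. to bracket as seen by this camera",(r-off[c]).round(1))
r=least_squares(lambda q:proj(K["scene"],bpts(b,[q[0],q[1],36]))[0]-base,[-21,0]).x
print("scene axle at roof (near side, ~7 mm nearer)",r.round(1)); print(manip.state()["t"])
```

```text
scene [319.2 208.4] axle top in bracket [-23.3  -2.4] rel. to bracket as seen by this camera [-20.9  -3.1]
top [318.8 245.2] axle top in bracket [-19.4  -2.1] rel. to bracket as seen by this camera [-21.8  -1.5]
scene axle at roof (near side, ~7 mm nearer) [-20.1  -1. ]
21.25
```

The axle's top is at x -20.9 and -21.8 in the two cameras, which is home at -21 and upright. The catch is shut and the arm is clear, so I hand in.

```bash
python3 -c "
from bench import manip
print(manip.finish_job())"
```

```text
the job is handed in; nothing more can be done
None
```

The sprocket is home in the steel bracket, released and standing upright, and by my checks the catch is shut behind the axle. I handed the job in at about 21 s of the 43 s allowed.

**What I did:**
- The moves cannot tilt the tool, so I pivoted the sprocket in the grip by pushing its rim against the sill's outer face. The first push left about 13–14° of tilt; a second gave about 19°.
- I slid it tilted over the sill and under the roof without any contact force.
- I opened the gripper so it settled flat, gripped it again, and pushed it along the slot to its end. The push read about 5–9 N.
- I then released it and moved the arm clear.

**Last checks:**
- **Home:** the axle's top reads x −20.9 mm in the scene camera and −21.8 mm in the top camera. Home is −21. It stands 1.5 to 3 mm towards −y, within the slot's play.
- **Upright:** the axle is vertical in the scene picture.
- **Catch:** the bar's profile in the top camera matches the picture from before the job. The axle hides the bar's very tip there, and the scene view of it was less clear.

**What disagreed:**
- The two cameras placed the bracket about 4 to 5 mm apart along x. I used the mean and corrected each camera in the final check.
- At the end of the push the gripper read x −29.6 mm, because the axle was leaning in the grip. It stood upright again once released.

I did not touch the crank arm, the plain cog or the tire lever, but I made no separate closing check of them.

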